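# Lock the castle nut of a bauble rack pivot

## Task

On the rack pivot, tighten the castle nut (clockwise from above, by its cross bar) just until the next slots line up with the slot across the spindle, neither running on past them nor backing off to the previous ones. Then slide the keeper bar into the corner of the tray so that it lies flat and square against both fences, and only then pick it up and lower it, without dropping it, fully home through the nut's slots and the spindle slot, and leave it there. Do not touch the glass bauble, and leave the jar, mug, bottle and brush where they are.

Things in the scene. Friction and masses are not known exactly. Their poses are not given: they have to be found in the camera images.
- hub: Fixed rack pivot, left or right of the tray: foot plate 150 x 120 x 16 mm, a dark beam 40 mm wide (top z 50 mm) along its x from -130 to +180 mm with spikes 55 mm tall (radius 3) at x -118, -100, +115 mm, and an upright dark spindle (radius 18 mm) carrying the castle nut. Origin: under the foot, on the spindle axis. Spindle top (z 80 to 99 mm) has a slot 14 mm wide, open above, along the hub's x.
- cross_slot (a point): Point on the spindle axis on the floor of the spindle slot, 80 mm above the bench; its x axis (the hub's) runs along the slot. The floor of the nut's slots is at the same height.
- nut (a joint): Angle in rad of the steel castle nut on the spindle, growing clockwise seen from above (tightening). The hexagon is 70 mm across flats (z 56 to 80 mm above the bench); above it six lugs (radius 20 to 39 mm, z 80 to 100 mm) leave six radial slots 15 mm wide, every 60 degrees. Slots line up with the spindle slot at 0, 1.047, 2.094. It always starts between 0.12 and 0.85, so the next slot is at 1.047. It is stiff (about 0.25 N m) and stays where it is left.
- bar_end (a point): Centre of the ball (radius 9 mm) on one end of the nut's cross bar, 95 mm from the axis and 67 mm above the bench. The cross bar is a round steel bar of radius 6 mm passing straight through the hexagon, sticking out to 95 mm both ways, midway between slots: it lies along the hub's y axis (this end at +y) when the nut is at 1.047.
- tray: Fixed plywood tray with a floor 6 mm thick, 170 mm (x, from -90 to +80) by 242 mm (y, from -125 to +117), and two aluminium fences, tops at z 20 mm: the long one along y with its inner face at x = +70 mm, the short one along x with its inner face at y = +105 mm. No fence on the other two sides. Origin: underside, on the bench.
- corner_rest (a point): Where the keeper bar's origin lies when the bar is square against both fences of the tray (tray x +53, y +45, z 6 mm); its axes are those of the tray. The bar's long axis is then along the tray's y.
- keeper: Loose steel keeper bar, 0.2 to 0.4 kg, 120 mm long (its x), lying on its underside (origin at the centre of the underside, z up). Bar 10 mm thick (y) and 18 mm high, its lowest 4 mm only 7 mm thick; end blocks 16 mm long, 34 mm wide, 18 mm high, at x 44 to 60 mm either side; in the middle an upright grip 40 mm long (x), 10 mm thick (y), up to z 62 mm. It starts on the tray, clear of the fences and askew. Its two ends are alike.
- bauble: Painted clear glass ball, radius 34 mm, on a glass stem, fixed upright on the hub's beam 145 to 165 mm from the spindle. Origin: foot of the stem on the beam top; ball centre 100 mm above it. Fragile. It stands on the hub's +x side.
- paint_jar: Closed paint jar, radius 28 mm, 65 mm high, loose bystander. Origin: centre of its underside.
- mug: White mug, radius 38 mm plus a handle, 85 mm high, loose bystander. Origin: centre of its underside.
- thinner: Bottle, radius 28 mm, 130 mm high, loose bystander. Origin: centre of its underside.
- brush: Flat paint brush about 200 mm long lying on the bench, loose bystander. Origin: its underside near the middle.
Not all that is in view belongs to the job. There is more than one size of the keeper; the one meant has the size given above.

How it is judged:
On the way, in this order (a step that is already met when the one before it is completed fails the run):
1. the nut is turned until its next slots line up with the spindle slot (within 0.08 rad) (value of joint nut between 0.967 and 1.127 rad), for 0.3 s.
2. the keeper bar lies still, flat and square against both fences of the tray (within 4 mm and 0.06 rad) (x of keeper in the frame of corner_rest above -0.004 m and y of keeper in the frame of corner_rest above -0.004 m and distance between keeper and corner_rest below 0.007 m and angle between keeper's own z axis and vertical below 0.06 rad and angle between the x axis of keeper and the y axis of tray, either way round below 0.06 rad and linear speed of keeper below 0.02 m/s), for 0.2 s.
At the end, for the whole second after the job is handed in: The nut stands with its next slots in line with the spindle slot (joint 1.047 within 0.1 rad) and the keeper bar lies upright, still and released through them, its underside on the slot floor (within 3 mm), its middle within 10 mm of the spindle axis (value of joint nut between 0.947 and 1.147 rad and horizontal distance between keeper and cross_slot below 0.01 m and z of keeper in the frame of cross_slot between -0.003 and 0.003 m and angle between the x axis of keeper and the x axis of hub, either way round below 0.1 rad and angle between keeper's own z axis and vertical below 0.06 rad and linear speed of keeper below 0.02 m/s); the robot touches nothing.
It fails at once if the glass bauble is touched (contact force between bauble and anything else above 0.5 N).
It fails at once if the keeper bar is dropped onto the nut (over 0.4 m/s there) (distance between keeper and cross_slot below 0.05 m and linear speed of keeper above 0.4 m/s).
It fails at once if the nut is run on past the slot (joint over 1.25) or backed off to the previous one (under 0.05) (value of joint nut above 1.25 rad or value of joint nut below 0.05 rad).
It fails at once if the jar, mug, bottle or brush is moved over 15 mm (distance of any of paint_jar, mug, thinner, brush from where it was at the start of the episode above 0.015 m).
It also fails if it takes over 72 s, if anything falls off the work surface, if the arm or the gripper's body presses on something with over 40 N, if the wrist force passes 120 N, or if a joint passes its speed limit or range.

## Robot

A 6-joint arm with a two-finger parallel gripper is mounted at the origin on the work surface. World frame = base frame: x ahead of the robot, y to its left, z up, the work surface at z = 0. Lengths are in m, angles in rad, forces in N, time in s.
With the tool pointing down it reaches from about 0.375 to 0.9 m from the base axis. Payload 3.1 kg.
Tool frame: the origin (TCP) lies on the centre line of the jaws, within the pads' length; the fingertips stand robot.tip_reach ahead of it and the grasp point (between the pads) lies 8 mm behind it (robot.tip_reach is the distance from the TCP to the fingertips, in m); z points along the fingers, y is the line along which they close (so a half turn about z gives the same grasp; the last joint's range is limited). The gripper opens to 87 mm and grips with 3 to 60 N. Pads are 19 mm wide; open, the fingers measure 117 mm over their backs; the gripper's body (75 mm by 190 mm) begins 51 mm behind the grasp point.
Start: joints at [0.927, 0.527, 1.433, -0, 1.181, -0.178], TCP at [0.28, 0.559, 0.234] pointing down, gripper open.
Joint ranges: [-3.08, 3.08], [-0.75, 2.2], [0.22, 2.44], [-1.43, 4.57], [0, 2.65], [-2.85, 2.85]. Speed limits (rad/s): [2.79, 2.79, 3.14, 3.14, 3.14, 3.14].

## Interface

Orientations are given as a unit quaternion [x, y, z, w].
In Python, from rig import robot gives the robot as it stands.
- The arm moves only by the tool jog_arm, never from a script. Its argument "motion" is one flat list of numbers, 7 for each row, row after row: the shift along the tool's x, y, z scaled (see below), then the turn, a rotation vector about the tool's x, y, z scaled (see below), then the gripper's target within -1 to 1 (shut at 1, half-way at 0, fully open at -1). In form: [x, y, z, rx, ry, rz, hand, x, y, z, rx, ry, rz, hand, ...]. A call has 1 to 12 rows; each row shifts and turns the commanded pose from where the row before left it, along the tool's axes as they then stand; what a row does not reach is not made up. The controller multiplies each number of a shift by 4 cm and each number of a turn by 4 degrees. A row lasts 1/8 s, in which the tool goes at most 62.5 mm and 10.7 degrees, less where a joint would pass 70% of its speed; a pose out of reach is approached as far as the arm can. A call with a number of a shift or a turn outside -1 to 1 is refused whole. A call with a gripper value outside its range is refused whole. The fingers move at their own pace and stop on an object; "grip_force" is the grip in N (left out, the last holds). Time passes only in rows, so rows that do not move let the fingers close. It gives the time, the measured TCP pose, the force, the opening and the grip force at its end, in the units of the state.
- robot.get_obs(): the state, without advancing time (a new reading comes with each control period).
- robot.camera(name): name is "scene" or "top"; returns the picture (400x640x3 uint8, blue, green, red); there is no depth.
- robot.calibration(name): a dict with "fx", "fy", "cx", "cy" (pixels), "R" (3x3) and "t" (3): a world point X has camera coordinates R X + t. Camera axes: x right, y down, z forward; pixel columns grow to the right and rows downward; lengths in m; the calibration is good to about 2 mm. A picture is of the moment at which its call begins. calibration takes no time and is no camera call.
- robot.hand_in(): hands the job in; it is judged then, once.
The state is a dict: "time": time; "q": joint angles; "joint_velocities": joint speeds; "joint_torque": joint torques, N m; "position": TCP position; "tool_rot": TCP orientation; "ft_force": force on the tool from outside, world axes, zero at the start; "moment": the same for the moment, N m; "grip_width": finger opening in m; "grip_force": force on a finger pad.
Only numpy, scipy, OpenCV 4.12 (cv2) and the standard library are available. Lean on these libraries where they do the work, as an engineer would, in place of code of your own. Each camera call takes 0.05 s, during which the arm holds its last target. There are 200 camera calls.

## Working session

There is one attempt and no reset: what is moved stays moved. The work goes in short steps, Python scripts to look and compute and a tool call to move; the robot and the scene stay as the last step left them, time stands still between calls to the robot, and variables do not carry over. Pictures are saved under pics/ and viewed, at most 10 in all, crops included, and the job is handed in when it is done.

Besides the shell and the picture viewer there is one more tool, called as name(argument=value, ...), one argument or row to a line, values as JSON. jog_arm: Moves the arm, as the interface text tells. Shifts and turns lie within -1 to 1; 1 stands for 4 cm of shift or 4 degrees of turn. Its arguments: {"type":"object","properties":{"motion":{"type":"array","items":{"type":"number"}},"grip_force":{"type":"number"}},"required":["motion"]}

```bash
ls; mkdir -p pics
cat > h.py <<'E'
import numpy as np, cv2
from rig import robot
def ray(cam,u,v,z):
    c=robot.calibration(cam);R=np.array(c["R"]);t=np.array(c["t"])
    d=R.T@np.array([(u-c["cx"])/c["fx"],(v-c["cy"])/c["fy"],1]);o=-R.T@t
    return o+d*(z-o[2])/d[2]
def proj(cam,X):
    c=robot.calibration(cam);p=np.array(c["R"])@np.array(X)+np.array(c["t"])
    return np.array([c["fx"]*p[0]/p[2]+c["cx"],c["fy"]*p[1]/p[2]+c["cy"]])
E
python3 - <<'E'
from h import *
for n in("scene","top"):
    im=robot.camera(n);cv2.imwrite(f"pics/{n}0.png",im)
    c=robot.calibration(n);print(n,c["fx"],-np.array(c["R"]).T@np.array(c["t"]),np.round(c["R"],2).tolist())
print(robot.get_obs(),robot.tip_reach)
E
```

```text
pics
scene 448.4265442890489 [ 1.0410663  -0.87022984  0.95787942] [[0.88, 0.48, 0.01], [0.33, -0.59, -0.74], [-0.35, 0.65, -0.67]]
top 409.3008151400918 [ 0.43379393 -0.03093904  1.2066465 ] [[-0.02, -1.0, -0.02], [-0.99, 0.02, -0.14], [0.14, 0.02, -0.99]]
{'time': 0.1, 'q': array([ 9.27504487e-01,  5.28363494e-01,  1.43374343e+00, -4.75386465e-05,
        1.18140240e+00, -1.78528715e-01]), 'joint_velocities': array([ 0.00111517, -0.00177889, -0.00337397,  0.00075137, -0.00023589,
        0.00104204]), 'joint_torque': array([ 1.93249157e-04, -4.40983844e+01, -1.77149624e+01,  6.34913309e-02,
        5.33660059e-02, -5.66924120e-05]), 'position': array([0.27975287, 0.55819654, 0.23268521]), 'tool_rot': array([ 2.30286815e-01,  9.73122327e-01, -8.87339324e-04, -3.62648850e-04]), 'ft_force': array([ 0.19547323,  0.33474467, -0.93147466]), 'moment': array([0.00726244, 0.01167803, 0.00096683]), 'grip_force': 0.0, 'grip_width': 0.0868477176212814} 0.011
```

View pics/top0.png

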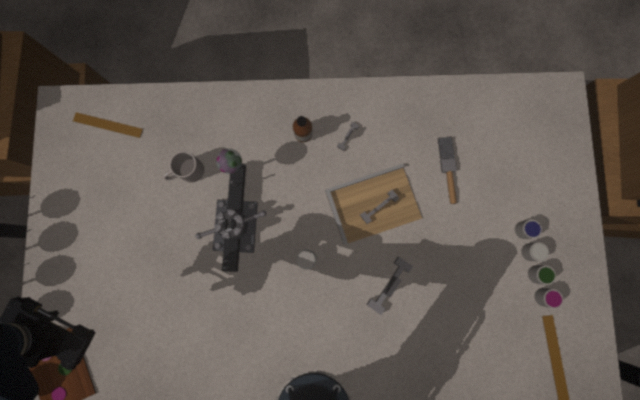

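View pics/scene0.png

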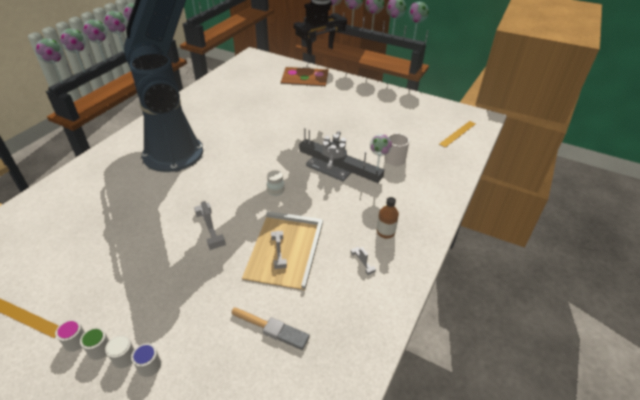

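Run:
```python
from h import *
t=cv2.imread("pics/top0.png");s=cv2.imread("pics/scene0.png")
g=lambda a:cv2.convertScaleAbs(a,alpha=1.7)
a=cv2.resize(g(t[150:280,180:280]),None,fx=4,fy=4,interpolation=3)
b=cv2.resize(g(t[155:250,320:430]),(440,380),interpolation=3)
c=cv2.resize(g(s[125:190,290:400]),(400,236),interpolation=3)
W=np.zeros((600,800,3),np.uint8);W[:520,:400]=a[:520,:400];W[:380,400:]=b[:,:400]
W[380:600,400:]=c[:220];cv2.imwrite("pics/c1.png",W)
```

```text
(no output)
```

View pics/c1.png

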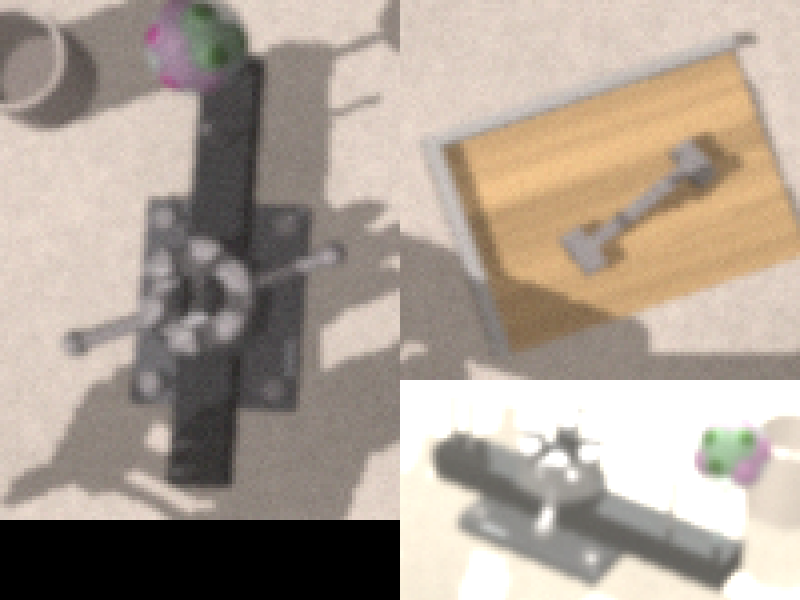

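```bash
cat >> h.py <<'E'
def tray(im):
    hsv=cv2.cvtColor(im,cv2.COLOR_BGR2HSV)
    m=((hsv[...,1]>95)&(hsv[...,0]<25)).astype(np.uint8);m[:150]=0;m[260:]=0;m[:,:315]=0;m[:,430:]=0
    m=cv2.morphologyEx(m,cv2.MORPH_OPEN,np.ones((3,3)))
    h=cv2.convexHull(max(cv2.findContours(m,0,2)[0],key=cv2.contourArea))
    w=np.array([ray("top",*p[0],.006)[:2] for p in h],np.float32)
    return m,h,cv2.minAreaRect(w),w
def keeper(im,h):
    hm=np.zeros(im.shape[:2],np.uint8);cv2.fillPoly(hm,[h],1);hm=cv2.erode(hm,np.ones((3,3)),iterations=2)
    hsv=cv2.cvtColor(im,cv2.COLOR_BGR2HSV);k=((hsv[...,1]<75)&(hm>0)).astype(np.uint8)
    n,l,st,c=cv2.connectedComponentsWithStats(k)
    i=1+np.argmax(st[1:,4]);k=(l==i).astype(np.uint8)
    c=max(cv2.findContours(k,0,2)[0],key=cv2.contourArea)
    w=np.array([ray("top",*p[0],.018)[:2] for p in c],np.float32)
    return k,cv2.minAreaRect(w),w
E
python3 - <<'E'
from h import *
im=cv2.imread("pics/top0.png")
m,h,r,w=tray(im);print("tray",r,cv2.boxPoints(r).round(4).tolist())
k,rk,wk=keeper(im,h);print("keeper",k.sum(),rk)
P=lambda u,v:(180+(u+.5)/4-.5,150+(v+.5)/4-.5)
a,b=ray("top",*P(76,344),.067)[:2],ray("top",*P(336,254),.067)[:2]
print("balls",a,b,np.linalg.norm(a-b),(a+b)/2,np.degrees(np.arctan2(*(a-b)[::-1])))
L=[ray("top",*P(*p),.05)[:2] for p in[(200,100),(168,480),(262,100),(234,480)]]
d=[L[0]-L[1],L[2]-L[3]]
print([np.degrees(np.arctan2(x[1],x[0])) for x in d],[np.linalg.norm(L[0]-L[2]),np.linalg.norm(L[1]-L[3])],(L[0]+L[2])/2,(L[1]+L[3])/2)
F=[ray("top",*P(*p),.016)[:2] for p in[(150,200),(310,210),(297,409),(132,402)]];print("foot",np.round(F,4).tolist(),np.mean(F,0))
# nut lugs from scene and spindle center
S=lambda u,v:(290+(u-400)/400*110,125+(v-380)/236*65)
print("scene spindle",ray("scene",*S(567,440),.099),"ball",ray("scene",*S(545,515),.067))
g=cv2.cvtColor(im,cv2.COLOR_BGR2GRAY)
E
```

```text
tray ((0.5739084482192993, -0.19486702978610992), (0.15463313460350037, 0.2228369116783142), 17.445938110351562) [[0.4666999876499176, -0.11180000007152557], [0.5335999727249146, -0.32429999113082886], [0.6811000108718872, -0.27799999713897705], [0.614300012588501, -0.06539999693632126]]
keeper 291 ((0.5680264234542847, -0.20401401817798615), (0.035342857241630554, 0.12449523061513901), 36.82107925415039)
balls [0.48983341 0.30983425] [0.54913286 0.12776609] 0.1914816996564722 [0.51948313 0.21880017] 108.04038546086332
[np.float64(-4.204285493943465), np.float64(-3.9119755372459895)] [np.float64(0.04495447202738664), np.float64(0.04634841327457421)] [0.66405547 0.20592603] [0.39419573 0.225072  ]
foot [[0.5971, 0.2723], [0.5872, 0.154], [0.4424, 0.1634], [0.4496, 0.2834]] [0.51907542 0.2182599 ]
scene spindle [0.52644508 0.22199575 0.099     ] ball [0.54181181 0.15178777 0.067     ]
```

jog_arm(
  motion=[0,0,0,0,0,-0.94,1,0,0,0,0,0,-0.94,1,0,0,0,0,0,-0.94,1,0,0,0,0,0,-0.94,1,0,0,0,0,0,-0.94,1,0,0,0,0,0,-0.94,1,-0.76,-1,0,0,0,0,1,-0.76,-1,0,0,0,0,1,-0.76,-1,0,0,0,0,1,-0.76,-1,0,0,0,0,1,-0.76,-1,0,0,0,0,1,-0.76,-1,0,0,0,0,1],
)

```text
time: 1.6
position: [0.4455, 0.3048, 0.2333]
tool_rot: [0.035, 0.999, -0.0, -0.0]
ft_force: [0.8, 0.5, 0.8]
grip_width: 0.0005
grip_force: 0.0
```

```bash
cat >> h.py <<'E'
from scipy.spatial.transform import Rotation as Ro
def go(p,yaw=None):
    "units to reach p with tool y at yaw (deg): turn first, then shift in the turned frame"
    o=robot.get_obs();R=Ro.from_quat(o["tool_rot"]).as_matrix();psi=np.degrees(np.arctan2(R[1,1],R[0,1]))
    yaw=psi if yaw is None else yaw
    y=np.array([np.cos(np.radians(yaw)),np.sin(np.radians(yaw))]);x=np.array([-y[1],y[0]])
    d=np.array(p)-o["position"]
    print("t",round(o["time"],2),"pos",o["position"].round(4),"psi",psi.round(2),"q",o["q"].round(2),"F",o["ft_force"].round(1),"w",round(o["grip_width"],4),"| rz",-((yaw-psi+180)%360-180)/4,"x,y,z",(np.array([x@d[:2],y@d[:2],-d[2]])/.04).round(3))
E
python3 -c "
from h import *
go((.445,.30,.066),86)"
```

```text
t 1.6 pos [0.4455 0.3048 0.2333] psi 85.93 q [ 0.39  0.41  1.65  0.    1.08 -1.11] F [0.8 0.5 0.8] w 0.0005 | rz -0.017150830710804144 x,y,z [ 4.000e-03 -1.220e-01  4.181e+00]
```

jog_arm(
  motion=[0,-0.12,0.84,0,0,0,1,0,0,0.84,0,0,0,1,0,0,0.84,0,0,0,1,0,0,0.84,0,0,0,1,0,0,0.82,0,0,0,1,-0.4,0,0,0,0,0,1,-0.25,0,0,0,0,0,1,-0.2,0,0,0,0,0,1,-0.2,0,0,0,0,0,1,-0.2,0,0,0,0,0,1,-0.1,0,0,0,0,0,1,0,0,0,0,0,0,1],
)

```text
time: 3.1
position: [0.4996, 0.298, 0.0667]
tool_rot: [0.035, 0.999, 0.0, 0.001]
ft_force: [-0.8, 0.2, -0.0]
grip_width: 0.0001
grip_force: 0.5
```

```bash
python3 -c "
from h import *
go((.5095,.2974,.066),86)
im=robot.camera('top');cv2.imwrite('pics/n1.png',cv2.resize(cv2.convertScaleAbs(im[150:280,180:280],alpha=1.7),None,fx=4,fy=4,interpolation=3))"
```

```text
t 3.1 pos [0.4996 0.298  0.0667] psi 85.94 q [ 0.35  0.7   1.67 -0.    0.76 -1.15] F [-0.8  0.2 -0. ] w 0.0001 | rz -0.01593067740567733 x,y,z [-0.247  0.002  0.017]
```

View pics/n1.png

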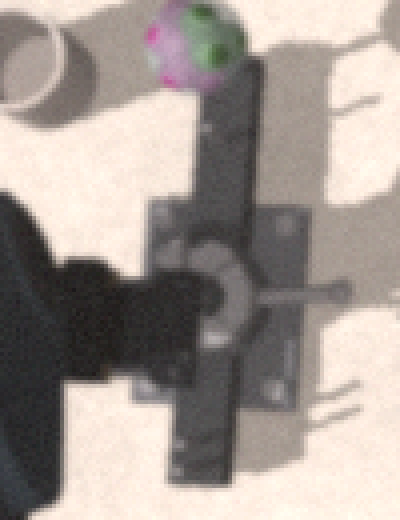

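```bash
python3 -c "
from h import *
P=lambda u,v:(180+(u+.5)/4-.5,150+(v+.5)/4-.5)
b=ray('top',*P(341,292),.067)[:2];c=np.array([.5194,.2186]);d=c-b
print(b,np.linalg.norm(d),np.degrees(np.arctan2(d[1],d[0])))"
```

```text
[0.52240838 0.12431657] 0.09433141350025631 91.82756168681972
```

jog_arm(
  motion=[-0.11,0,0,0,0,0,1,-0.11,0,0,0,0,0,1,0,0,0,0,0,0,1,0,0,0,0,0,0,1,0.4,0,0,0,0,0,1,0.6,0,0,0,0,0,1,0,0,-0.9,0,0,0,1,0,0,-1,0,0,0,1,0,0,-1,0,0,0,1,0.8,0,-1,0,0,0,1,1,0,0,0,0,0,1,1,0,0,0,0,0,0],
)

```text
time: 4.65
position: [0.3544, 0.3076, 0.2231]
tool_rot: [0.036, 0.999, 0.0, 0.001]
ft_force: [0.1, 0.9, 0.5]
grip_width: 0.0048
grip_force: 0.0
```

```bash
python3 -c "
from h import *
go((.568,-.204,.15),36.8)
im=robot.camera('top');cv2.imwrite('pics/top2.png',im);cv2.imwrite('pics/n2.png',cv2.resize(cv2.convertScaleAbs(im[150:280,180:280],alpha=1.7),None,fx=4,fy=4,interpolation=3))
m,h,r,w=tray(im);print(r);print(keeper(im,h)[1])"
```

```text
t 4.65 pos [0.3544 0.3076 0.2231] psi 85.91 q [ 0.48  0.33  1.82 -0.    0.98 -1.02] F [0.1 0.9 0.5] w 0.0048 | rz 12.278088831383137 x,y,z [-13.44   -3.385   1.826]
((0.5736506581306458, -0.194252610206604), (0.15404710173606873, 0.2227548062801361), 17.736003875732422)
((0.5674610733985901, -0.20310181379318237), (0.03486726060509682, 0.12421407550573349), 36.97127151489258)
```

View pics/n2.png

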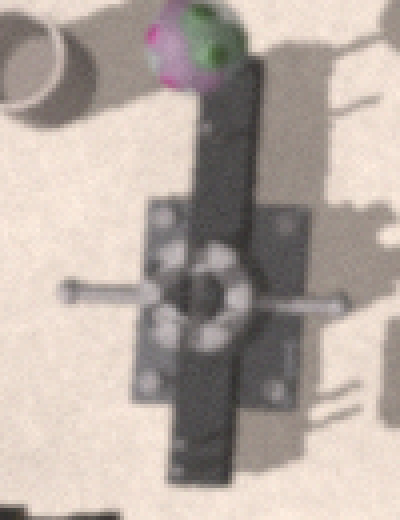

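```bash
python3 -c "
from h import *
P=lambda u,v:(180+(u+.5)/4-.5,150+(v+.5)/4-.5)
a=ray('top',*P(69.5,290.5),.067)[:2];b=ray('top',*P(341,303.5),.067)[:2];d=a-b
print(a,b,(a+b)/2,np.linalg.norm(d),np.degrees(np.arctan2(d[1],d[0])))"
```

```text
[0.527317 0.315185] [0.51437694 0.1243358 ] [0.52084697 0.2197604 ] 0.19128737909680052 86.12113836877596
```

jog_arm(
  motion=[-1,-0.3,0,0,0,1,-1,-1,-0.3,0,0,0,1,-1,-1,0,0,0,0,1,-1,-1,0,0,0,0,1,-1,-1,0,0,0,0,1,-1,-1,0,0,0,0,1,-1,0,-1,0,0,0,1,-1,0,-1,0,0,0,1,-1,0,-1,0,0,0,1,-1,0,-1,0,0,0,1,-1,0,-1,0,0,0,1,-1,0,-1,0,0,0,1,-1],
)

```text
time: 6.2
position: [0.4361, 0.0374, 0.2224]
tool_rot: [0.44, 0.898, -0.0, 0.001]
ft_force: [-0.1, -0.3, 0.6]
grip_width: 0.0868
grip_force: 0.0
```

```bash
python3 -c "
from h import *
go((.568,-.2035,.13),36.9)"
```

```text
t 6.2 pos [0.4361 0.0374 0.2224] psi 37.82 q [-0.17  0.29  1.9  -0.    0.95 -0.83] F [-0.1 -0.3  0.6] w 0.0868 | rz 0.22999358490216082 x,y,z [-6.796 -0.98   2.309]
```

jog_arm(
  motion=[-0.97,-0.14,0,0,0,0.23,-1,-0.97,-0.14,0,0,0,0,-1,-0.97,-0.14,0,0,0,0,-1,-0.97,-0.14,0.1,0,0,0,-1,-0.97,-0.14,0.6,0,0,0,-1,-0.97,-0.14,0.8,0,0,0,-1,-0.97,-0.14,0.8,0,0,0,-1,0,0,0,0,0,0,-1],
)

```text
time: 7.2
position: [0.5694, -0.2036, 0.1274]
tool_rot: [0.447, 0.894, -0.0, -0.002]
ft_force: [-0.1, 0.7, 0.3]
grip_width: 0.087
grip_force: 0.0
```

```bash
python3 -c "
from h import *
go((.568,-.2035,.047),36.9)"
```

```text
t 7.2 pos [ 0.5694 -0.2036  0.1274] psi 36.87 q [-0.53  0.64  1.57 -0.    0.93 -1.17] F [-0.1  0.7  0.3] w 0.087 | rz -0.008590219642975683 x,y,z [ 0.023 -0.027  2.01 ]
```

jog_arm(
  motion=[0,0,0.7,0,0,0,-1,0,0,0.7,0,0,0,-1,0,0,0.6,0,0,0,-1,0,0,0,0,0,0,0,0,0,0,0,0,0,0.5,0,0,0,0,0,0,1,0,0,0,0,0,0,1,0,0,0,0,0,0,1,0,0,0,0,0,0,1,0,0,0,0,0,0,1],
  grip_force=10,
)

```text
time: 8.45
position: [0.57, -0.2017, 0.0503]
tool_rot: [0.446, 0.895, 0.0, -0.0]
ft_force: [0.3, 0.9, -0.7]
grip_width: 0.0254
grip_force: 0.0
```

```bash
python3 -c "
from h import *
go((.6175,-.1235,.047),17.6)
im=robot.camera('top');cv2.imwrite('pics/g1.png',im);s=robot.camera('scene')
W=np.hstack([cv2.resize(im[130:270,310:450],(400,400)),cv2.resize(s[200:300,230:330],(400,400))]);cv2.imwrite('pics/g1c.png',cv2.convertScaleAbs(W,alpha=1.5))"
```

```text
t 8.45 pos [ 0.57   -0.2017  0.0503] psi 37.0 q [-0.52  0.75  1.61  0.    0.78 -1.17] F [ 0.3  0.9 -0.7] w 0.0254 | rz 4.850397471019747 x,y,z [1.505 1.722 0.083]
```

View pics/g1c.png

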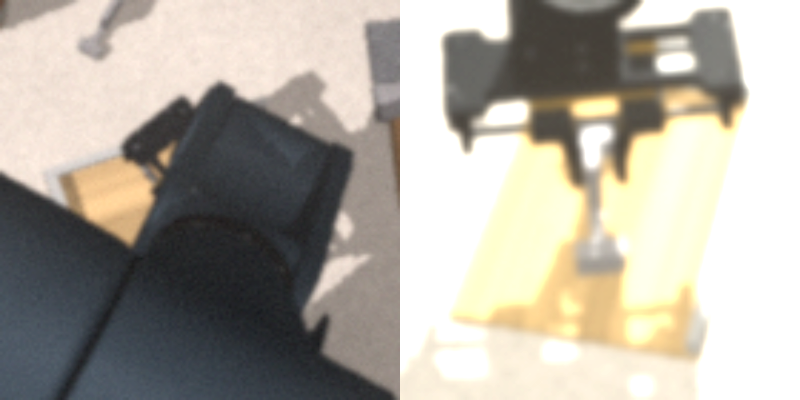

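jog_arm(
  motion=[0,0,0.06,0,0,0,1,0,0,0,0,0,0,1,0,0,0,0,0,0,1,0,0,0,0,0,0,1,0,0,0,0,0,0,1,0,0,0,0,0,0,1],
  grip_force=10,
)

```text
time: 9.3
position: [0.5702, -0.2018, 0.0483]
tool_rot: [0.446, 0.895, -0.0, 0.0]
ft_force: [-1.6, 0.0, 5.3]
grip_width: 0.0097
grip_force: 10.0
```

jog_arm(
  motion=[0,0,0,0,0,0.97,1,0,0,0,0,0,0.97,1,0,0,0,0,0,0.97,1,0,0,0,0,0,0.97,1,0,0,0,0,0,0.97,1,0.3,0.35,0,0,0,0,1,0.3,0.35,0,0,0,0,1,0.3,0.35,0,0,0,0,1,0.25,0.35,0,0,0,0,1,0,0,0,0,0,0,1,0,0,0,0,0,0,1],
)

```text
time: 10.68
position: [0.6114, -0.1382, 0.0483]
tool_rot: [0.59, 0.807, 0.002, 0.001]
ft_force: [2.3, 3.6, 4.6]
grip_width: 0.0102
grip_force: 10.0
```

```bash
python3 -c "
from h import *
go((.6175,-.1235,.0485),17.6);print(robot.get_obs()['moment'])"
```

```text
t 10.68 pos [ 0.6114 -0.1382  0.0483] psi 17.62 q [-0.4   0.77  1.56  0.    0.81 -0.71] F [2.3 3.6 4.6] w 0.0102 | rz 0.004558500699687329 x,y,z [ 0.304  0.256 -0.004]
[ 0.47446412 -0.44801107  0.04147429]
```

jog_arm(
  motion=[0,0.08,0,0,0,0,1,0,0.08,0,0,0,0,1,0,0.08,0,0,0,0,1,0,0,0,0,0,0,1],
)

```text
time: 11.18
position: [0.6162, -0.1368, 0.048]
tool_rot: [0.59, 0.807, -0.001, -0.003]
ft_force: [-5.6, -1.0, 8.3]
grip_width: 0.0103
grip_force: 10.0
```

jog_arm(
  motion=[0,0.06,0,0,0,0,1,0,0.06,0,0,0,0,1,0,0,0,0,0,0,1],
)

```text
time: 11.55
position: [0.6204, -0.1355, 0.0478]
tool_rot: [0.59, 0.807, -0.001, -0.003]
ft_force: [-6.4, -1.0, 8.3]
grip_width: 0.01
grip_force: 10.0
```

jog_arm(
  motion=[0.08,0,0,0,0,0,1,0.08,0,0,0,0,0,1,0.08,0,0,0,0,0,1,0,0,0,0,0,0,1],
)

```text
time: 12.05
position: [0.6187, -0.1295, 0.0479]
tool_rot: [0.59, 0.808, -0.003, -0.001]
ft_force: [-5.1, -8.6, 4.9]
grip_width: 0.0099
grip_force: 10.0
```

jog_arm(
  motion=[0.06,0,0,0,0,0,1,0.06,0,0,0,0,0,1,0,0,0,0,0,0,1],
)

```text
time: 12.42
position: [0.6173, -0.1251, 0.0478]
tool_rot: [0.59, 0.808, -0.003, -0.0]
ft_force: [-5.9, -9.0, 5.7]
grip_width: 0.0094
grip_force: 10.0
```

```bash
python3 -c "
from h import *
go((.6175,-.1235,.0485),17.6);print(robot.get_obs()['moment'])"
```

```text
t 12.43 pos [ 0.6173 -0.1251  0.0478] psi 17.72 q [-0.37  0.78  1.54 -0.01  0.82 -0.68] F [-5.9 -9.   5.7] w 0.0094 | rz 0.02877322098214563 x,y,z [ 0.037  0.017 -0.017]
[-1.698695    0.8989679  -0.10429416]
```

jog_arm(
  motion=[0,0.05,-0.01,0,0,0,1,0,0.05,0,0,0,0,1,0,0,0,0,0,0,1],
)

```text
time: 12.8
position: [0.6179, -0.1246, 0.0481]
tool_rot: [0.589, 0.808, -0.005, -0.003]
ft_force: [-10.2, -13.6, 8.2]
grip_width: 0.0101
grip_force: 10.1
```

jog_arm(
  motion=[0,0.05,0,0,0,0,1,0,0.05,0,0,0,0,1,0,0,0,0,0,0,1],
)

```text
time: 13.18
position: [0.619, -0.1231, 0.0482]
tool_rot: [0.589, 0.808, -0.006, -0.006]
ft_force: [-14.9, -12.5, 13.4]
grip_width: 0.0111
grip_force: 10.3
```

```bash
python3 -c "
from h import *
go((.6175,-.1235,.0485),17.6);print(robot.get_obs()['moment'])
s=robot.camera('scene');cv2.imwrite('pics/s3.png',cv2.convertScaleAbs(cv2.resize(s[190:300,230:340],(600,600),interpolation=3),alpha=1.1))"
```

```text
t 13.18 pos [ 0.619  -0.1231  0.0482] psi 17.86 q [-0.37  0.78  1.53 -0.01  0.84 -0.67] F [-14.9 -12.5  13.4] w 0.0111 | rz 0.06408032296141641 x,y,z [ 0.003 -0.039 -0.007]
[-2.43287122  2.93264704 -0.00558014]
```

View pics/s3.png

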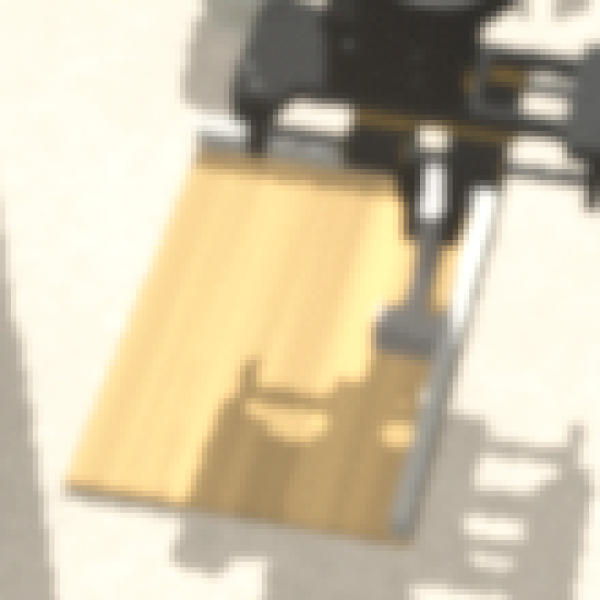

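jog_arm(
  motion=[0.06,0,-0.02,0,0,0,1,0.06,0,0,0,0,0,1,0,0,0,0,0,0,1],
)

```text
time: 13.6
position: [0.6204, -0.1201, 0.0492]
tool_rot: [0.589, 0.808, -0.006, -0.002]
ft_force: [-10.6, -15.8, 9.1]
grip_width: 0.0125
grip_force: 10.5
```

jog_arm(
  motion=[0,-0.03,0,0,0,0,0.7,0,0,0,0,0,0,0.4,0,0,0,0,0,0,0,0,0,0,0,0,0,-0.5,0,0,0,0,0,0,-1,0,0,0,0,0,0,-1,0,0,-0.8,0,0,0,-1,0,0,-1,0,0,0,-1,0,0,-1,0,0,0,-1,-1,-1,-0.5,0,0,0,-1,-1,-1,0,0,0,0,-1,-1,-1,0,0,0,0,-1],
)

```text
time: 15.1
position: [0.5457, -0.268, 0.182]
tool_rot: [0.59, 0.807, 0.0, 0.001]
ft_force: [0.5, -0.3, -0.4]
grip_width: 0.0868
grip_force: 0.0
```

jog_arm(
  motion=[0,-1,0,0,0,0,-1,0,-1,0,0,0,0,-1,1,-1,0,0,0,0,-1,1,0,0,0,0,0,-1,1,0,0,0,0,0,-1,1,0,0,0,0,0,-1,1,0,0,0,0,0,-1,1,0,0,0,0,0,-1],
)

```text
time: 16.1
position: [0.3588, -0.0733, 0.1815]
tool_rot: [0.591, 0.807, 0.0, 0.001]
ft_force: [1.0, -0.2, -0.0]
grip_width: 0.0869
grip_force: 0.0
```

```bash
python3 -c "
from h import *
go((.6175,-.1235,.0485),17.6)
im=robot.camera('top');s=robot.camera('scene');cv2.imwrite('pics/t4.png',im);cv2.imwrite('pics/s4r.png',s)
W=np.hstack([cv2.resize(im[150:250,320:420],(400,400)),cv2.resize(s[200:300,235:335],(400,400))]);cv2.imwrite('pics/t4c.png',cv2.convertScaleAbs(W,alpha=1.3))"
```

```text
t 16.1 pos [ 0.3588 -0.0733  0.1815] psi 17.59 q [-0.51  0.28  2.1   0.    0.75 -0.82] F [ 1.  -0.2 -0. ] w 0.0869 | rz -0.003605862316945263 x,y,z [-3.152  5.785  3.324]
```

View pics/t4c.png

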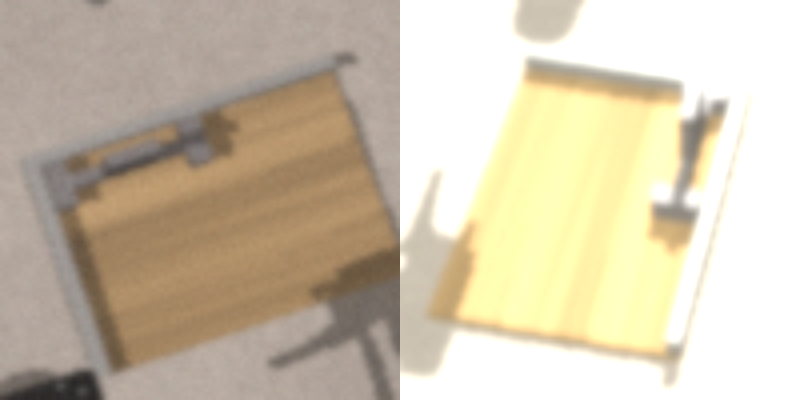

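```bash
python3 -c "
from h import *
im=cv2.imread('pics/t4.png');m,h,r,w=tray(cv2.imread('pics/top0.png'))
hm=np.zeros(im.shape[:2],np.uint8);cv2.fillPoly(hm,[h],1)
hsv=cv2.cvtColor(im,cv2.COLOR_BGR2HSV)
print(hsv[184:206,328:378,1][:, ::1].tolist().__repr__().replace('], [','\n'))
c=np.array([.5738,-.1946]);a=np.radians(17.6);ux=np.array([np.cos(a),np.sin(a)]);uy=np.array([-ux[1],ux[0]])
P=lambda u,v:(320+(u+.5)/4-.5,150+(v+.5)/4-.5)
for n,p,z in[('Lblock lower-left',(65,210),.024),('Lblock lower right',(83,202),.024),('Rblock lower-left',(192,165),.024),('Rblock lowerright',(213,157),.024),('grip L',(105,168),.068),('grip R',(172,146),.068)]:
    d=ray('top',*P(*p),z)[:2]-c;print(n,(1e3*np.array([d@ux-.010,d@uy-.010])).round(1))
"
```

```text
[[30, 31, 30, 27, 30, 33, 29, 30, 34, 30, 29, 25, 23, 16, 16, 13, 12, 14, 15, 13, 15, 21, 30, 38, 59, 72, 83, 81, 84, 79, 75, 86, 95, 94, 91, 84, 64, 34, 27, 14, 14, 22, 34, 58, 85, 94, 100, 97, 101, 106
28, 31, 32, 30, 34, 26, 26, 28, 25, 22, 18, 18, 16, 17, 17, 17, 13, 17, 21, 29, 41, 59, 75, 83, 85, 82, 81, 65, 59, 45, 41, 60, 72, 78, 73, 61, 39, 25, 28, 20, 23, 20, 26, 42, 76, 96, 99, 100, 103, 105
31, 32, 29, 27, 24, 27, 21, 22, 20, 16, 18, 14, 15, 15, 15, 21, 28, 42, 54, 75, 77, 88, 86, 81, 70, 59, 41, 38, 31, 24, 22, 28, 41, 41, 32, 28, 24, 18, 13, 15, 14, 11, 17, 30, 54, 89, 98, 101, 102, 94
34, 28, 27, 25, 22, 14, 14, 10, 15, 13, 17, 19, 25, 30, 45, 63, 70, 84, 84, 84, 82, 69, 57, 46, 38, 27, 20, 17, 18, 11, 11, 21, 19, 21, 22, 28, 25, 23, 21, 19, 15, 13, 13, 18, 46, 70, 91, 101, 96, 107
21, 16, 18, 14, 13, 10, 13, 11, 13, 23, 26, 37, 50, 64, 85, 94, 94, 86, 74, 62, 44, 35, 25, 22, 23, 15, 15, 14, 15, 15, 16, 21, 25, 22, 34, 51, 58, 66, 53, 27, 15, 15, 15, 20, 36, 72, 95, 98, 104, 102
15, 16, 10, 13, 9, 13, 9, 14, 31, 49, 59, 79, 75, 94, 101, 99, 98, 82, 55, 26, 18, 18, 18, 
[... 3218 characters left out ...]
105, 104, 103, 101, 104, 101, 107, 104, 107, 106, 104, 102, 105
30, 31, 25, 13, 12, 17, 35, 74, 89, 99, 107, 102, 107, 104, 100, 100, 100, 102, 104, 101, 103, 101, 100, 99, 106, 104, 101, 106, 100, 104, 97, 104, 98, 107, 102, 104, 103, 103, 103, 103, 105, 104, 105, 103, 104, 103, 107, 109, 104, 103
30, 30, 23, 19, 12, 13, 33, 64, 91, 101, 98, 100, 101, 102, 104, 101, 100, 98, 102, 103, 104, 102, 101, 104, 100, 100, 104, 102, 100, 103, 104, 105, 100, 104, 101, 107, 104, 105, 103, 104, 104, 106, 103, 107, 104, 103, 106, 104, 107, 102]]
Lblock lower-left [32.6 99.8]
Lblock lower right [34.  85.5]
Rblock lower-left [34.   1.5]
Rblock lowerright [ 34.7 -15. ]
grip L [47.  66.8]
grip R [46.5 17.1]
```

```bash
cat >> h.py <<'E'
def tw(x,y,z):
    a=np.radians(17.6);ux=np.array([np.cos(a),np.sin(a)]);uy=np.array([-ux[1],ux[0]])
    return (*(np.array([.5738,-.1946])+(x/1e3+.01)*ux+(y/1e3+.01)*uy),z)
E
python3 -c "
from h import *
print(tw(52,-45,.022));go(tw(52,-45,.022),17.6)"
```

```text
(np.float64(0.6434807675794282), np.float64(-0.20921474014622557), 0.022)
t 16.2 pos [ 0.3558 -0.0705  0.181 ] psi 17.8 q [-0.51  0.28  2.11  0.    0.76 -0.82] F [-0.4 -0.  -0.7] w 0.0875 | rz 0.050654339826053274 x,y,z [-5.48   5.808  3.976]
```

jog_arm(
  motion=[-0.91,0.97,0,0,0,0.05,1,-0.91,0.97,0,0,0,0,1,-0.91,0.97,0,0,0,0,1,-0.91,0.97,0,0,0,0,1,-0.92,0.97,0,0,0,0,1,-0.92,0.96,0,0,0,0,1,0,0,0.8,0,0,0,1,0,0,0.8,0,0,0,1,0,0,0.8,0,0,0,1,0,0,0.8,0,0,0,1,0,0,0.7,0,0,0,1,0,0,0,0,0,0,1],
)

```text
time: 17.7
position: [0.6448, -0.2135, 0.0225]
tool_rot: [0.592, 0.806, -0.0, -0.003]
ft_force: [0.9, -0.4, -0.1]
grip_width: 0.0003
grip_force: 0.0
```

```bash
python3 -c "
from h import *
go(tw(52,-25,.022),17.6)"
```

```text
t 17.7 pos [ 0.6448 -0.2135  0.0225] psi 17.39 q [-0.48  0.86  1.41 -0.    0.87 -0.79] F [ 0.9 -0.4 -0.1] w 0.0003 | rz -0.051291387898523055 x,y,z [0.612 0.001 0.012]
```

jog_arm(
  motion=[0.2,0,0,0,0,-0.05,1,0.2,0,0,0,0,0,1,0.08,0,0,0,0,0,1,0,0,0,0,0,0,1],
)

```text
time: 18.2
position: [0.6408, -0.1951, 0.026]
tool_rot: [0.59, 0.807, 0.0, 0.001]
ft_force: [-0.3, -0.1, 0.0]
grip_width: 0.0004
grip_force: 0.0
```

jog_arm(
  motion=[0.05,0,0,0,0,0,1,0.05,0,0,0,0,0,1,0,0,0,0,0,0,1],
)

```text
time: 18.58
position: [0.6392, -0.1916, 0.0251]
tool_rot: [0.591, 0.807, -0.0, -0.0]
ft_force: [-0.6, -0.3, 0.1]
grip_width: 0.0007
grip_force: 0.0
```

jog_arm(
  motion=[0.04,0,0,0,0,0,1,0.04,0,0,0,0,0,1,0,0,0,0,0,0,1],
)

```text
time: 18.95
position: [0.6391, -0.1899, 0.0253]
tool_rot: [0.59, 0.807, -0.0, 0.001]
ft_force: [1.3, -5.2, -1.5]
grip_width: 0.0007
grip_force: 2.2
```

```bash
python3 -c "
from h import *
go(tw(52,-25,.022),17.6)"
```

```text
t 18.95 pos [ 0.6391 -0.1899  0.0253] psi 17.62 q [-0.46  0.84  1.45 -0.    0.84 -0.76] F [ 1.3 -5.2 -1.5] w 0.0007 | rz 0.006124196216070743 x,y,z [ 0.006 -0.041  0.083]
```

jog_arm(
  motion=[0.04,0,0,0,0,0,1,0.04,0,0,0,0,0,1,0,0,0,0,0,0,1],
)

```text
time: 19.32
position: [0.6399, -0.1895, 0.0262]
tool_rot: [0.59, 0.807, -0.001, 0.004]
ft_force: [1.6, -9.0, -1.6]
grip_width: 0.0005
grip_force: 4.8
```

jog_arm(
  motion=[0.04,0,0,0,0,0,1,0.04,0,0,0,0,0,1,0,0,0,0,0,0,1],
)

```text
time: 19.7
position: [0.6405, -0.1891, 0.027]
tool_rot: [0.59, 0.807, -0.002, 0.007]
ft_force: [2.4, -14.8, -2.5]
grip_width: 0.0008
grip_force: 7.3
```

```bash
python3 -c "
from h import *
go(tw(52,-25,.022),17.6)"
```

```text
t 19.7 pos [ 0.6405 -0.1891  0.027 ] psi 17.7 q [-0.45  0.84  1.46 -0.01  0.83 -0.76] F [  2.4 -14.8  -2.5] w 0.0008 | rz 0.023957729666918226 x,y,z [-0.001 -0.08   0.125]
```

jog_arm(
  motion=[-0.3,0,0.02,0,0,0,1,-0.2,-0.4,0,0,0,0,1,0,-0.7,0,0,0,0,1,0.3,-0.1,0,0,0,0,1,0.4,0,0,0,0,0,1,0.1,0,0,0,0,0,1,0,0,0,0,0,0,1],
)

```text
time: 20.58
position: [0.5876, -0.1847, 0.0245]
tool_rot: [0.59, 0.808, 0.0, 0.0]
ft_force: [0.5, 0.5, 0.1]
grip_width: 0.0003
grip_force: 0.0
```

```bash
python3 -c "
from h import *
go(tw(21,-7,.024),17.6)"
```

```text
t 20.57 pos [ 0.5876 -0.1847  0.0245] psi 17.71 q [-0.49  0.8   1.59  0.    0.75 -0.79] F [0.5 0.5 0.1] w 0.0003 | rz 0.027853100419577004 x,y,z [-0.057  0.371  0.012]
```

jog_arm(
  motion=[-0.05,0.12,0,0,0,0.03,1,0,0.12,0,0,0,0,1,0,0.08,0,0,0,0,1,0,0,0,0,0,0,1],
)

```text
time: 21.08
position: [0.6002, -0.1838, 0.0243]
tool_rot: [0.591, 0.806, 0.0, 0.0]
ft_force: [0.6, -0.2, -0.3]
grip_width: 0.0004
grip_force: 0.0
```

jog_arm(
  motion=[0,0.05,0,0,0,0,1,0,0.05,0,0,0,0,1,0,0,0,0,0,0,1],
)

```text
time: 21.45
position: [0.6038, -0.1825, 0.0244]
tool_rot: [0.591, 0.806, 0.0, 0.0]
ft_force: [-0.7, 0.0, 0.2]
grip_width: 0.0004
grip_force: 0.0
```

jog_arm(
  motion=[0,0.05,0,0,0,0,1,0,0.05,0,0,0,0,1,0,0,0,0,0,0,1],
)

```text
time: 21.82
position: [0.6071, -0.1815, 0.0244]
tool_rot: [0.591, 0.807, -0.0, -0.0]
ft_force: [-0.8, -2.3, 1.5]
grip_width: 0.0004
grip_force: 0.9
```

```bash
python3 -c "
from h import *
go(tw(21,-7,.024),17.6)"
```

```text
t 21.82 pos [ 0.6071 -0.1815  0.0244] psi 17.51 q [-0.47  0.82  1.54 -0.    0.78 -0.77] F [-0.8 -2.3  1.5] w 0.0004 | rz -0.022172431194860565 x,y,z [ 0.014 -0.119  0.009]
```

jog_arm(
  motion=[0,0.05,0,0,0,0,1,0,0.05,0,0,0,0,1,0,0,0,0,0,0,1],
)

```text
time: 22.2
position: [0.6073, -0.1813, 0.0244]
tool_rot: [0.591, 0.807, -0.003, -0.003]
ft_force: [-10.0, -5.9, 5.3]
grip_width: 0.0005
grip_force: 5.6
```

jog_arm(
  motion=[0,0.05,0,0,0,0,1,0,0.05,0,0,0,0,1,0,0,0,0,0,0,1],
)

```text
time: 22.58
position: [0.6075, -0.1812, 0.0244]
tool_rot: [0.59, 0.807, -0.005, -0.006]
ft_force: [-17.3, -11.1, 10.2]
grip_width: 0.0004
grip_force: 10.0
```

```bash
python3 -c "
from h import *
go(tw(21,-7,.024),17.6)"
```

```text
t 22.57 pos [ 0.6075 -0.1812  0.0244] psi 17.69 q [-0.46  0.82  1.53 -0.01  0.81 -0.76] F [-17.3 -11.1  10.2] w 0.0004 | rz 0.022315608453268965 x,y,z [ 0.011 -0.13   0.01 ]
```

jog_arm(
  motion=[0,-0.6,0,0,0,0,1,0.8,0,0,0,0,0,1,0.8,0,0,0,0,0,1,0.8,0,0,0,0,0,1,0,0.2,0,0,0,0,1,0,0.1,0,0,0,0,1,0,0,0,0,0,0,1],
)

```text
time: 23.45
position: [0.5764, -0.0921, 0.0245]
tool_rot: [0.592, 0.806, 0.0, 0.001]
ft_force: [-0.3, -0.4, 0.4]
grip_width: -0.0001
grip_force: 0.0
```

jog_arm(
  motion=[0,0.05,0,0,0,0,1,0,0.05,0,0,0,0,1,0,0,0,0,0,0,1],
)

```text
time: 23.82
position: [0.5785, -0.0901, 0.0243]
tool_rot: [0.591, 0.806, -0.0, -0.0]
ft_force: [-1.0, -0.4, -0.0]
grip_width: 0.0009
grip_force: 0.6
```

```bash
python3 -c "
from h import *
go(tw(26,90,.024),17.6)"
```

```text
t 23.82 pos [ 0.5785 -0.0901  0.0243] psi 17.48 q [-0.35  0.78  1.67 -0.    0.69 -0.65] F [-1.  -0.4 -0. ] w 0.0009 | rz -0.030921425017552906 x,y,z [ 0.046 -0.001  0.006]
```

jog_arm(
  motion=[0,0.05,0,0,0,0,1,0,0.05,0,0,0,0,1,0,0,0,0,0,0,1],
)

```text
time: 24.2
position: [0.5787, -0.0899, 0.0243]
tool_rot: [0.59, 0.807, -0.003, -0.003]
ft_force: [-8.8, -8.0, 4.4]
grip_width: 0.0005
grip_force: 5.3
```

jog_arm(
  motion=[0,0.05,0,0,0,0,1,0,0.05,0,0,0,0,1,0,0,0,0,0,0,1],
)

```text
time: 24.58
position: [0.5789, -0.0897, 0.0242]
tool_rot: [0.59, 0.808, -0.006, -0.006]
ft_force: [-15.4, -13.9, 10.3]
grip_width: 0.0003
grip_force: 9.6
```

```bash
python3 -c "
from h import *
go(tw(26,90,.024),17.6)"
```

```text
t 24.57 pos [ 0.5789 -0.0897  0.0242] psi 17.73 q [-0.34  0.78  1.66 -0.01  0.72 -0.64] F [-15.4 -13.9  10.3] w 0.0003 | rz 0.03171206684065453 x,y,z [ 0.039 -0.013  0.006]
```

jog_arm(
  motion=[0,-0.3,0,0,0,0,1,0,-0.2,-0.5,0,0,0,1,0,0,-1,0,0,0,-1,0,0,-1,0,0,0,-1,-0.55,0.5,0,0,0,0,-1,-0.5,0.55,0,0,0,0,-1,0,0,0,0,0,0,-1,0,0,0,0,0,0,-1],
)

```text
time: 25.58
position: [0.6186, -0.1199, 0.1238]
tool_rot: [0.591, 0.806, -0.0, -0.001]
ft_force: [-0.2, 0.5, -0.2]
grip_width: 0.0525
grip_force: 0.0
```

```bash
python3 -c "
from h import *
go(tw(53,45,.047),17.6)"
```

```text
t 25.57 pos [ 0.6186 -0.1199  0.1238] psi 17.5 q [-0.37  0.67  1.51  0.    0.97 -0.67] F [-0.2  0.5 -0.2] w 0.0525 | rz -0.025531862120246274 x,y,z [-0.067 -0.058  1.919]
```

jog_arm(
  motion=[-0.06,-0.06,0.5,0,0,-0.02,-0.2,0,0,0.7,0,0,0,-0.2,0,0,0.71,0,0,0,-0.2,0,0,0,0,0,0,0.5,0,0,0,0,0,0,1,0,0,0,0,0,0,1,0,0,0,0,0,0,1,0,0,0,0,0,0,1,0,0,0,0,0,0,1,0,0,0,0,0,0,1,0,0,0,0,0,0,1],
  grip_force=30,
)

```text
time: 26.95
position: [0.6169, -0.1243, 0.0485]
tool_rot: [0.591, 0.807, -0.001, -0.001]
ft_force: [-5.6, -1.5, 5.8]
grip_width: 0.0097
grip_force: 30.0
```

```bash
python3 -c "
from h import *
go(tw(53,45,.047),17.6)"
```

```text
t 26.95 pos [ 0.6169 -0.1243  0.0485] psi 17.59 q [-0.38  0.78  1.55 -0.    0.82 -0.68] F [-5.6 -1.5  5.8] w 0.0097 | rz -0.00158709701207016 x,y,z [0.027 0.016 0.039]
```

jog_arm(
  motion=[0,0,-0.3,0,0,0,1,0,0,-0.7,0,0,0,1,0,0,-1,0,0,0,1,0,0,-1,0,0,0,1,0,0,-1,0,0,0,1,0,0,-1,0,0,0,1,0,0,0,0,0,-1,1,0,0,0,0,0,-1,1,0,0,0,0,0,-1,1,0,0,0,0,0,-1,1,0,0,0,0,0,-1,1,0,0,0,0,0,-1,1],
)

```text
time: 28.45
position: [0.6182, -0.1229, 0.2477]
tool_rot: [0.409, 0.913, 0.001, -0.0]
ft_force: [0.2, -0.2, -3.6]
grip_width: 0.0099
grip_force: 30.0
```

jog_arm(
  motion=[0,0,0,0,0,-1,1,0,0,0,0,0,-1,1,0,0,0,0,0,-1,1,0,0,0,0,0,-1,1,0,0,0,0,0,-1,1,0,0,0,0,0,-1,1,0,0,0,0,0,-1,1,0,0,0,0,0,-1,1,0,0,0,0,0,-1,1,0,0,0,0,0,-1,1,0,0,0,0,0,-1,1],
)

```text
time: 29.82
position: [0.6182, -0.1229, 0.2477]
tool_rot: [0.037, 0.999, 0.001, -0.0]
ft_force: [0.3, -0.3, -3.7]
grip_width: 0.01
grip_force: 30.0
```

```bash
python3 -c "
from h import *
go((.52,.219,.19),86)"
```

```text
t 29.82 pos [ 0.6182 -0.1229  0.2477] psi 85.71 q [-0.37  0.52  1.4   0.    1.22 -1.87] F [ 0.3 -0.3 -3.7] w 0.01 | rz -0.07276723317690426 x,y,z [3.044 8.356 1.442]
```

jog_arm(
  motion=[0.6,0.93,0,0,0,-0.07,1,0.6,0.93,0,0,0,0,1,0.6,0.93,0,0,0,0,1,0.6,0.93,0,0,0,0,1,0.64,0.93,0,0,0,0,1,0,0.93,0,0,0,0,1,0,0.93,0,0,0,0,1,0,0.93,0,0,0,0,1,0,0.92,0,0,0,0,1,0,0,0.7,0,0,0,1,0,0,0.7,0,0,0,1,0,0,0,0,0,0,1],
)

```text
time: 31.32
position: [0.5191, 0.2189, 0.1899]
tool_rot: [0.036, 0.999, -0.0, -0.003]
ft_force: [0.3, -0.1, -3.7]
grip_width: 0.0099
grip_force: 30.0
```

```bash
python3 -c "
from h import *
go((.52,.219,.19),86)
im=robot.camera('top');s=robot.camera('scene');cv2.imwrite('pics/t5.png',im);cv2.imwrite('pics/s5.png',s)
W=np.hstack([cv2.resize(im[150:280,180:280],(400,520)),cv2.resize(s[100:200,290:390],(400,520))]);cv2.imwrite('pics/t5c.png',cv2.convertScaleAbs(W,alpha=1.3))"
```

```text
t 31.32 pos [0.5191 0.2189 0.1899] psi 85.86 q [ 0.2   0.5   1.63  0.    1.02 -1.3 ] F [ 0.3 -0.1 -3.7] w 0.0099 | rz -0.03468242765348606 x,y,z [-0.022  0.005 -0.002]
```

View pics/t5c.png

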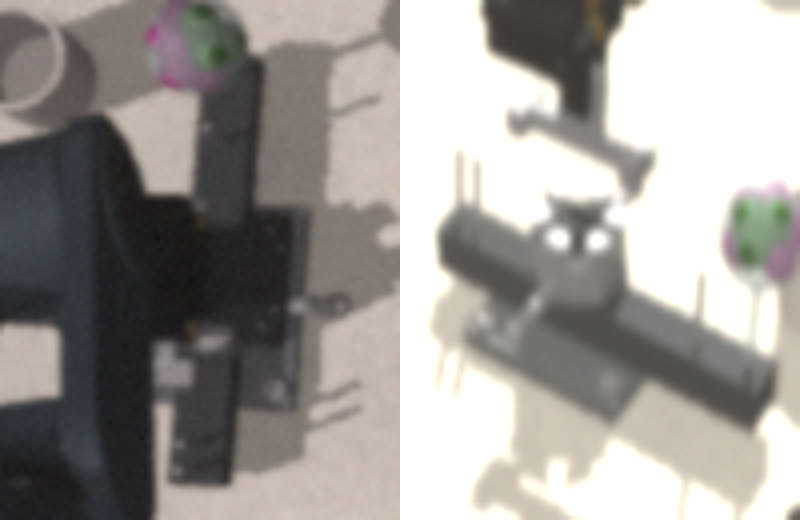

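jog_arm(
  motion=[0,0,0.4,0,0,0,1,0,0,0.4,0,0,0,1,0,0,0.2,0,0,0,1,0,0,0.1,0,0,0,1,0,0,0.05,0,0,0,1,0,0,0.05,0,0,0,1,0,0,0,0,0,0,1],
)

```text
time: 32.3
position: [0.5215, 0.2187, 0.1441]
tool_rot: [0.036, 0.999, 0.0, 0.0]
ft_force: [-0.0, 0.6, -3.9]
grip_width: 0.0099
grip_force: 30.0
```

jog_arm(
  motion=[0,0,0.05,0,0,0,1,0,0,0.04,0,0,0,1,0,0,0,0,0,0,1],
)

```text
time: 32.67
position: [0.5213, 0.2186, 0.1402]
tool_rot: [0.036, 0.999, -0.0, -0.0]
ft_force: [-0.8, 0.1, -3.6]
grip_width: 0.0097
grip_force: 30.0
```

```bash
python3 -c "
from h import *
go((.52,.219,.1225),86);print(robot.get_obs()['moment'])"
```

```text
t 32.67 pos [0.5213 0.2186 0.1402] psi 85.85 q [ 0.2   0.57  1.67  0.    0.9  -1.3 ] F [-0.8  0.1 -3.6] w 0.0097 | rz -0.03794928487985061 x,y,z [0.033 0.007 0.443]
[0.02969509 0.00417256 0.02205818]
```

jog_arm(
  motion=[0,0,0.05,0,0,0,1,0,0,0.05,0,0,0,1,0,0,0,0,0,0,1],
)

```text
time: 33.05
position: [0.5212, 0.2186, 0.1361]
tool_rot: [0.036, 0.999, -0.0, -0.0]
ft_force: [-0.6, -0.8, -4.3]
grip_width: 0.0094
grip_force: 30.0
```

jog_arm(
  motion=[0,0,0.05,0,0,0,1,0,0,0.05,0,0,0,1,0,0,0,0,0,0,1],
)

```text
time: 33.42
position: [0.5212, 0.2186, 0.1321]
tool_rot: [0.036, 0.999, -0.0, -0.0]
ft_force: [0.5, 0.1, -4.1]
grip_width: 0.0096
grip_force: 30.0
```

jog_arm(
  motion=[0,0,0.05,0,0,0,1,0,0,0.05,0,0,0,1,0,0,0,0,0,0,1],
)

```text
time: 33.8
position: [0.5212, 0.2186, 0.1281]
tool_rot: [0.036, 0.999, -0.0, -0.0]
ft_force: [-0.1, -0.0, -4.0]
grip_width: 0.0097
grip_force: 30.0
```

```bash
python3 -c "
from h import *
go((.52,.219,.1225),86);print(robot.get_obs()['moment'])"
```

```text
t 33.8 pos [0.5212 0.2186 0.1281] psi 85.85 q [ 0.2   0.59  1.68 -0.    0.87 -1.3 ] F [-0.1 -0.  -4. ] w 0.0097 | rz -0.036984157710477916 x,y,z [0.031 0.008 0.141]
[ 0.02761409  0.02134561 -0.01279269]
```

Sliding in freely. Continue to the floor.

jog_arm(
  motion=[0,0,0.05,0,0,0,1,0,0,0.05,0,0,0,1,0,0,0,0,0,0,1],
)

```text
time: 34.17
position: [0.5212, 0.2186, 0.1241]
tool_rot: [0.036, 0.999, -0.0, -0.0]
ft_force: [-0.4, -0.6, -4.0]
grip_width: 0.0097
grip_force: 30.0
```

jog_arm(
  motion=[0,0,0.03,0,0,0,1,0,0,0.03,0,0,0,1,0,0,0,0,0,0,1],
)

```text
time: 34.55
position: [0.5216, 0.2187, 0.1225]
tool_rot: [0.036, 0.999, 0.0, 0.0]
ft_force: [-1.1, -0.7, 1.5]
grip_width: 0.0097
grip_force: 30.0
```

jog_arm(
  motion=[0,0,0,0,0,0,0.8,0,0,0,0,0,0,0.6,0,0,0,0,0,0,0.3,0,0,0,0,0,0,0,0,0,-0.3,0,0,0,0,0,0,-0.7,0,0,0,0,0,0,-1,0,0,0,0,0,0,-1,0,0,0,0,0,0,-1,0,0,0,0,1,0,0,0,0,0,0,1,0,0,0,0,0,0,1,0,0,0,0,0,0,0,0,0,0,0,0,0],
)

```text
invalid input
```

```bash
python3 -c "
from h import *
go((.52,.219,.1225),86)
im=robot.camera('top');s=robot.camera('scene')
W=np.hstack([cv2.resize(im[150:280,180:280],(400,520),interpolation=3),cv2.resize(s[110:190,295:375],(400,520),interpolation=3)]);cv2.imwrite('pics/f.png',cv2.convertScaleAbs(W,alpha=1.3))
"
```

```text
t 34.55 pos [0.5216 0.2187 0.1225] psi 85.85 q [ 0.2   0.6   1.68 -0.    0.86 -1.3 ] F [-1.1 -0.7  1.5] w 0.0097 | rz -0.037523212083385715 x,y,z [ 0.04   0.006 -0.001]
```

View pics/f.png

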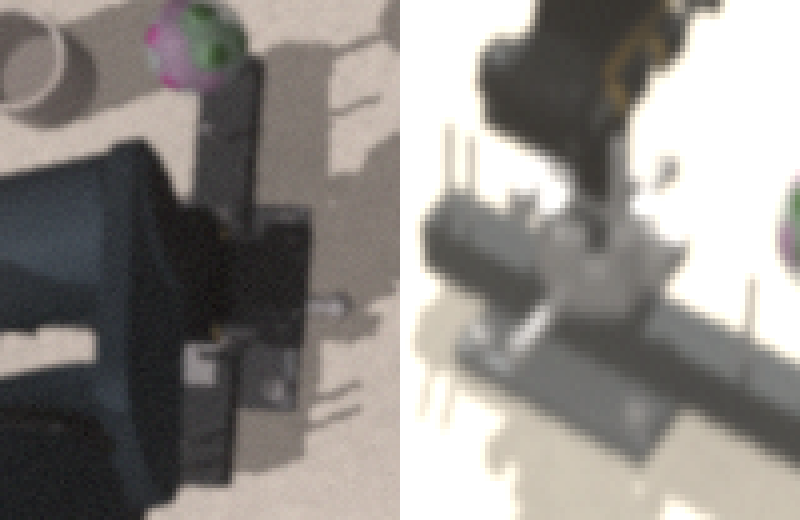

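jog_arm(
  motion=[0,0,0,0,0,0,0.8,0,0,0,0,0,0,0.6,0,0,0,0,0,0,0.4,0,0,0,0,0,0,0.2,0,0,0,0,0,0,0.2,0,0,0,0,0,0,0.2,0,0,-0.4,0,0,0,0.2,0,0,-0.8,0,0,0,0.2,0,0,-1,0,0,0,0.2,0,0,-1,0,0,0,0.2,0,0,-0.5,0,0,0,0.2,0,0,0,0,0,0,0.2],
)

```text
time: 36.15
position: [0.5226, 0.2189, 0.2728]
tool_rot: [0.036, 0.999, 0.001, 0.003]
ft_force: [0.1, -0.5, -0.3]
grip_width: 0.0347
grip_force: 0.0
```

jog_arm(
  motion=[1,0,0,0,0,0,0.2,1,0,0,0,0,0,0.2,1,0,0,0,0,0,0.2,0,1,0,0,0,0,0.2,0,1,0,0,0,0,0.2,0,1,0,0,0,0,0.2,0,1,0,0,0,0,0.2,0,0,0,0,0,0,0.2],
)

```text
time: 37.15
position: [0.4128, 0.3887, 0.2688]
tool_rot: [0.035, 0.999, -0.0, -0.001]
ft_force: [-0.7, -0.4, 0.1]
grip_width: 0.0345
grip_force: 0.0
```

```bash
python3 -c "
from h import *
go((.52,.219,.1225),86)
im=robot.camera('top').astype(float);b=cv2.imread('pics/top2.png').astype(float)
d=(np.abs(im-b).sum(2)>60).astype(np.uint8);d[:, :100]=0
n,l,s,c=cv2.connectedComponentsWithStats(d)
print([(r.tolist(),q.round(0).tolist()) for r,q in zip(s[1:],c[1:]) if r[4]>8])
hub=im[205:255,205:262].sum(2).astype(int)//30
for r in hub[::2]: print(''.join('%3d'%v for v in r[::2]))
"
```

```text
t 37.15 pos [0.4128 0.3887 0.2688] psi 86.02 q [ 0.56  0.41  1.54  0.    1.19 -0.94] F [-0.7 -0.4  0.1] w 0.0345 | rz 0.006156574828139583 x,y,z [-2.97  -4.046  3.656]
[([333, 164, 196, 72, 3241], [407.0, 197.0]), ([250, 190, 105, 78, 3585], [306.0, 228.0]), ([224, 201, 13, 11, 89], [230.0, 205.0]), ([228, 211, 11, 8, 53], [233.0, 215.0]), ([345, 213, 131, 46, 1811], [402.0, 240.0]), ([225, 220, 2, 8, 14], [226.0, 224.0]), ([230, 221, 13, 17, 84], [236.0, 229.0]), ([462, 223, 115, 119, 1651], [528.0, 274.0]), ([220, 228, 6, 9, 35], [222.0, 233.0]), ([221, 240, 13, 7, 65], [228.0, 243.0]), ([100, 248, 111, 152, 9415], [147.0, 320.0]), ([395, 259, 83, 74, 687], [444.0, 287.0]), ([126, 277, 6, 5, 11], [128.0, 279.0]), ([100, 293, 17, 31, 355], [107.0, 310.0]), ([458, 355, 9, 13, 34], [463.0, 362.0]), ([355, 358, 13, 10, 28], [361.0, 363.0]), ([407, 395, 8, 5, 20], [411.0, 397.0])]
 12 12 12 12 12 12  8  9  9  7  9  9  9  9  9  9  5  3  3  4  4  4  5  6  5  4  5  8  8
 12 13 13 13 13 11  7  7  7  7  7  7  9  8  8  8  5  4  3  4  4  5  5  6  5  4  6  8  8
 12 13 13 13 12 11  7  6  6  7  7
[... 1290 characters left out ...]
 12 12 12 10  7  6  7  6  6  5  6  6  5  4  3  3  3  4  4  4  4  4  5  5  6  8  8 12
 12 12 12 12  9  6  7  6  6  7  7  8  9  9  7  4  3  3  4  4  4  4  4  5  6  6  8  8 12
 12 12 13 12  9  8  8  6  7  8  9  9  9  9  7  4  3  3  4  4  4  4  4  5  5  7  8  9 12
 12 12 12 12  8  9  9  8  6  7  7  8  8  8  7  4  3  3  4  4  5  6  6  5  5  7  8  9 12
 13 12 12 12  8  8  9  7  6  5  4  4  4  4  4  4  3  3  5  4  5  6  8  6  5  7  8 10 12
 13 12 12 12  8  7  7  7  7  5  4  4  4  4  4  4  3  3  4  4  5  6  7  6  5  7  8  8  9
 13 13 13 13 12 11 11 11 10  7  4  4  4  4  4  4  3  4  5  5  5  5  5  6  5  7  9 11 12
 13 12 13 13 13 13 12 13 12  8  4  4  4  4  4  4  2  6  7  7  7  7  7  7  7  8 11 12 12
```

```bash
python3 -c "
from rig import robot
print(robot.hand_in())"
```

```text
the job is handed in; nothing more can be done
None
```

I handed the job in at about 37 s of the 72 s allowed: the nut is turned to its next slots, the keeper bar was squared against both fences, then lowered home through the slots and released. The judge's verdict was not shown; all of this rests on my own images and force readings.

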